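# Rack the enamel jars in reverse order

## Robot

A 6-joint arm with a two-finger parallel gripper is mounted at the origin on a cart in front of the work surface, level with it; the furniture and walls round the work are solid. World frame = base frame: x ahead of the robot, y to its left, z up, the work surface at z = 0. Lengths are in mm, angles in rad, forces in N, time in s.
With the tool pointing down it reaches from about 300 to 850 mm from the base axis. Payload 5.4 kg.
Tool frame: the origin (TCP) lies at the very end of the fingers, on their centre line; the grasp point (between the pads) lies 19 mm behind it; z points along the fingers, y is the line along which they close (so a half turn about z gives the same grasp; the last joint's range is limited). The gripper opens to 85 mm and grips with 20 to 120 N. Pads are 22 mm wide; open, the fingers measure 114 mm over their backs; the gripper's body (76 mm by 85 mm) begins 54 mm behind the grasp point. The pads swing forward as they close: fully open they stand 13 mm farther back than shut.
Start: joints at [1.05, 0.158, 1.597, -0, 1.386, -0.21], TCP at [175.857, 547.431, 231.299] pointing down, gripper open.
Joint ranges: [-2.91, 2.91], [-0.94, 2.29], [0.18, 2.7], [-1.29, 4.43], [0.17, 2.64], [-3, 3]. Speed limits (rad/s): [2.57, 2.57, 3.14, 3.14, 3.14, 3.14].

## Interface

Orientations are given as a unit quaternion [x, y, z, w].
In Python, from plant import sense, imaging, workorder gives the robot as it stands. The module is installed in compiled form; this text tells all that it offers.
- The arm moves only by the tool play_rows, never from a script. Its argument "rows" is a list of rows, each a list of 3 entries, a list of its own where there are three numbers: the shift along the world's x, y, z in units of 50 mm (1.0 is 50 mm), then the turn, a rotation vector about the world's x, y, z in degrees, then the opening, from 0 (shut) to 1 (fully open). In form: [[[x, y, z], [rx, ry, rz], gripper], ...]. A call has 1 to 12 rows; each row is the pose to reach, as a shift and turn from the pose commanded when the call began; what a row does not reach only later rows make up. A row lasts 1/10 s, in which the tool goes at most 50 mm and 8.59 degrees, less where a joint would pass 70% of its speed; a pose out of reach is approached as far as the arm can. A call with a gripper value outside its range is refused whole. The fingers move at their own pace and stop on an object; the grip force is fixed at half the most. Time passes only in rows, so rows that repeat a pose let the fingers close. It gives the time, the measured TCP pose, the force, the opening and the grip force at its end, in the units of the state.
- sense(): the state, without advancing time (a new reading comes with each control period).
- imaging.grab_frame(name): name is "scene" or "top" or "wrist"; returns the picture (384x512x3 uint8, blue, green, red); there is no depth.
- imaging.get_calibration(name): a dict with "camera_matrix" (3x3 intrinsics, pixels), "extrinsics" (4x4, takes a point from camera to world coordinates). Camera axes: x right, y down, z forward; pixel columns grow to the right and rows downward; lengths in mm; the calibration is good to about 2 mm. A picture is of the moment at which its call begins: read the wrist's pose just before it. get_calibration takes no time and is no camera call; for the wrist camera it gives the pose at the moment of the call.
- workorder.hand_in(): hands the job in; it is judged then, once.
The state is a dict: "t": time; "joint_pos": joint angles; "dq": joint speeds; "effort": joint torques, N m; "ee_pos": TCP position; "orientation": TCP orientation; "ft_force": force on the tool from outside, world axes, zero at the start; "ft_torque": the same for the moment, N m; "opening": opening from 0.0 (shut) to 1.0 (fully open); "finger_force": force on a finger pad.
Only numpy, scipy, OpenCV 4.12 (cv2) and the standard library are available. Lean on these libraries where they do the work, as an engineer would, in place of code of your own. Each camera call takes 0.05 s, during which the arm holds its last target. There are 200 camera calls.

## Task

Move the four jars from the wooden strip with cork pads into the pockets of the aluminium rack, reversing their order: the jar that stands nearest the robot goes into the pocket farthest from the robot, the second nearest into the second farthest, and so on. Leave every jar standing upright on the floor of its pocket, let go of; do not knock any jar over on the way.

Things in the scene. Friction and masses are not known exactly. Their poses are not given: they have to be found in the camera images.
- jar_white: white enamel jar with a knurled white cap, 38 mm across, 42 mm high; upright, loose, about 55 g. Origin: centre of its underside; z is up through the cap. At the start it stands on pad_1, at any of the four places of the strip.
- jar_resin: amber jar with a black cap, the larger of the four, 43 mm across, 55 mm high; upright, loose, about 55 g. Origin: centre of its underside; z is up through the cap. At the start it stands on pad_2, at any of the four places of the strip.
- jar_green: green enamel jar with a black cap, 38 mm across, 42 mm high; upright, loose, about 55 g. Origin: centre of its underside; z is up through the cap. At the start it stands on pad_3, at any of the four places of the strip.
- jar_yellow: yellow enamel jar with a white cap, 38 mm across, 42 mm high; upright, loose, about 55 g. Origin: centre of its underside; z is up through the cap. At the start it stands on pad_4, at any of the four places of the strip.
- pad_1: Round cork pad, 54 mm across, 4 mm thick, fixed on the strip (one of four alike, in a row 63 mm apart); the one under jar_white at the start, so after the start it still tells where in the row that jar stood. Origin: centre of its underside, 8 mm above the bench; its top is 12 mm above the bench.
- pad_2: Round cork pad, 54 mm across, 4 mm thick, fixed on the strip (one of four alike, in a row 63 mm apart); the one under jar_resin at the start, so after the start it still tells where in the row that jar stood. Origin: centre of its underside, 8 mm above the bench; its top is 12 mm above the bench.
- pad_3: Round cork pad, 54 mm across, 4 mm thick, fixed on the strip (one of four alike, in a row 63 mm apart); the one under jar_green at the start, so after the start it still tells where in the row that jar stood. Origin: centre of its underside, 8 mm above the bench; its top is 12 mm above the bench.
- pad_4: Round cork pad, 54 mm across, 4 mm thick, fixed on the strip (one of four alike, in a row 63 mm apart); the one under jar_yellow at the start, so after the start it still tells where in the row that jar stood. Origin: centre of its underside, 8 mm above the bench; its top is 12 mm above the bench.
- strip: Flat wooden strip with the four cork pads, 268 x 66 x 8 mm, fixed on the bench to the left or the right of the rack. Origin: centre of its underside. Its x axis runs along the row, away from the robot (within about 12 degrees of straight ahead); the pads are centred at x = -94.5, -31.5, +31.5, +94.5 mm, y = 0, in an order that changes.
- rack: Aluminium rack, 289 x 70 x 12 mm, fixed on the bench, with four round pockets 58 mm across and 6 mm deep in a row and a low dark bail (up to 27 mm high) at each end. Origin: centre of its underside. Its x axis runs along the row, away from the robot (within about 12 degrees of straight ahead); pocket centres at x = -94.5, -31.5, +31.5, +94.5 mm, y = 0. Pocket floors are 6 mm and the rims 12 mm above the bench.
Mind the look-alikes: they are no part of the job. Leave any blue or red look-alike of the jar_resin alone.

How it is judged:
By the outcome, as a careful person would: the job done as asked, in the order asked, and still so for the second after the job is handed in, with the robot touching nothing.
It also fails if it takes over 120 s, if anything falls off the work surface, if the arm or the gripper's body presses on something with over 40 N, if the wrist force passes 120 N, or if a joint passes its speed limit or range.

## Working session

There is one attempt and no reset: what is moved stays moved. The work goes in short steps, Python scripts to look and compute and a tool call to move; the robot and the scene stay as the last step left them, time stands still between calls to the robot, and variables do not carry over. Pictures are saved under pics/ and viewed, at most 14 in all, crops included, and the job is handed in when it is done.

Besides the shell and the picture viewer there is one more tool, called after "Emit:" by a JSON object that holds its "op" and its "data". play_rows: Moves the arm, as the interface text tells. Its arguments: {"type":"object","properties":{"rows":{"type":"array"}},"required":["rows"]}

```bash
mkdir -p pics; python3 - <<'E'
from plant import sense, imaging
import cv2
for n in("top","scene"):
    im=imaging.grab_frame(n); cv2.imwrite(f"pics/{n}0.png",cv2.resize(im,(768,576),interpolation=cv2.INTER_CUBIC))
    c=imaging.get_calibration(n); print(n,c["camera_matrix"],c["extrinsics"])
s=sense();print(s["t"],s["ee_pos"],s["orientation"],s["opening"])
E
```

```text
top [[414.97107956   0.         258.07008655]
 [  0.         414.97107956 192.94013071]
 [  0.           0.           1.        ]] [[ 5.24167101e-02 -9.76928953e-01  2.07032143e-01  3.20421532e+02]
 [-9.98613243e-01 -5.02585331e-02  1.56739172e-02  1.26758848e+02]
 [-4.90717172e-03 -2.07566615e-01 -9.78208577e-01  8.92951007e+02]
 [ 0.00000000e+00  0.00000000e+00  0.00000000e+00  1.00000000e+00]]
scene [[483.53683619   0.         256.69088452]
 [  0.         483.53683619 191.16884595]
 [  0.           0.           1.        ]] [[ 6.87060078e-01  5.86964638e-01 -4.28276737e-01  8.56666335e+02]
 [ 7.26520001e-01 -5.46181577e-01  4.16958479e-01 -2.26028234e+02]
 [ 1.08230192e-02 -5.97627140e-01 -8.01701106e-01  7.09221092e+02]
 [ 0.00000000e+00  0.00000000e+00  0.00000000e+00  1.00000000e+00]]
0.1 [175.57055186 546.94036786 230.37989001] [ 1.54772044e-01  9.87949791e-01 -8.42038728e-04 -3.39847545e-04] 0.997905822151944
```

View pics/top0.png

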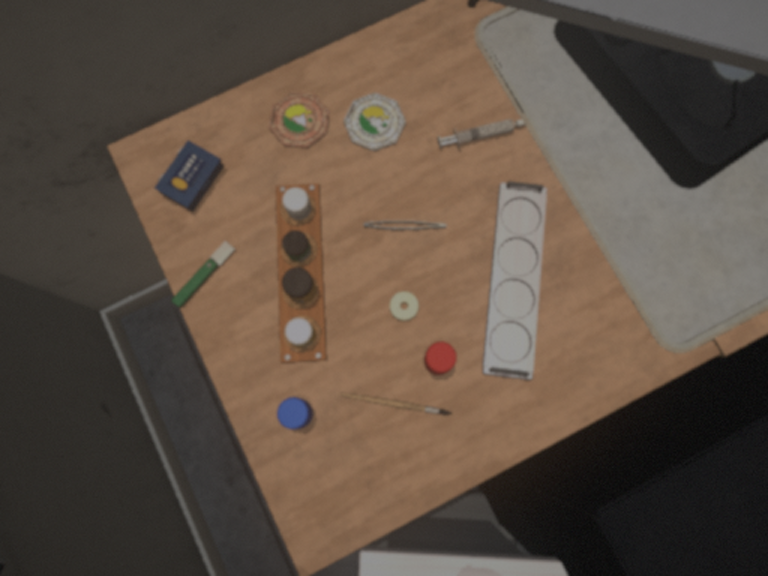

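View pics/scene0.png

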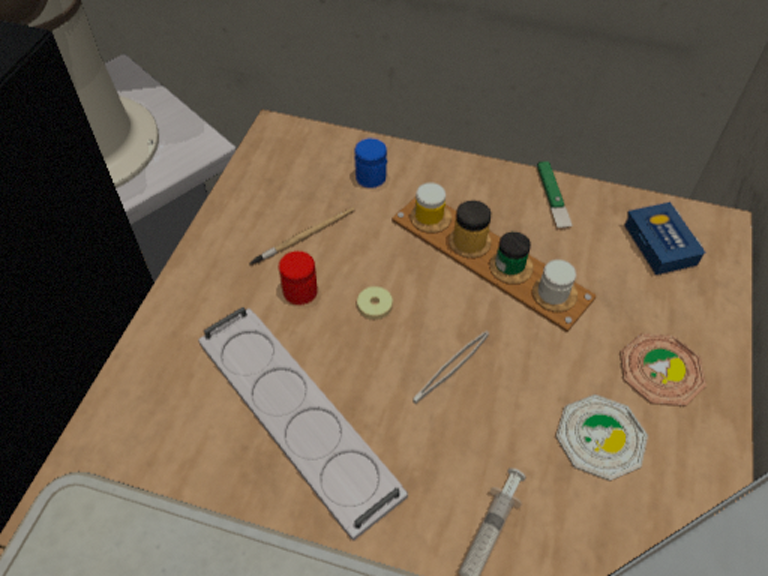

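The top view shows the strip with jars, bottom (near robot) to top: yellow (299,332), resin/amber (298,283), green (296,245), white (295,203). The rack pockets, near to far, are at (511,342), (514,299), (517,257), (521,216). Look-alikes are the blue jar at (294,413) and the red jar at (440,358), both off the strip. The scene view confirms the colours: yellow (431,205), amber (472,228), green (513,253), white (557,282). I'll check this in one close crop.

```bash
cat > h.py <<'E'
import numpy as np
from plant import sense, imaging
def hit(cal,uv,z):
    K,T=cal["camera_matrix"],cal["extrinsics"]
    d=T[:3,:3]@np.linalg.solve(K,[uv[0],uv[1],1.]); o=T[:3,3]
    return (o+d*(z-o[2])/d[2])[:2]
def st():
    s=sense(); print(round(s["t"],2),np.round(s["ee_pos"],1),np.round(s["orientation"],3),round(s["opening"],3),round(s["finger_force"] if np.isscalar(s["finger_force"]) else 0,1)); return s
E
python3 - <<'E'
from h import *
import cv2
im=imaging.grab_frame("top")
cv2.imwrite("pics/crop1.png",cv2.resize(im[116:260,176:376],(800,576),interpolation=cv2.INTER_CUBIC))
c=imaging.get_calibration("top")
f=lambda p:((p[0]+.5)/1.5-.5,(p[1]+.5)/1.5-.5)
for n,p,z in [("yel",(299,332),54),("res",(298,283),67),("gr",(296,245),54),("wh",(295,203),54),("p1",(511,342),12),("p2",(514,299),12),("p3",(517,257),12),("p4",(521,216),12),("red",(440,358),55)]:
    print(n,hit(c,f(p),z).round(1))
c=imaging.get_calibration("wrist");print(c["camera_matrix"],c["extrinsics"].round(3))
E
```

```text
yel [433.1 257.1]
res [498.2 261.9]
gr [555.2 271.3]
wh [616.9 277.9]
p1 [440.  -38.5]
p2 [502.5 -42.1]
p3 [565.3 -45.8]
p4 [628.5 -51.1]
red [407.6  64.6]
[[337.8020018    0.         255.39860641]
 [  0.         337.8020018  193.71300293]
 [  0.           0.           1.        ]] [[ 3.05000e-01  9.13000e-01  2.71000e-01  1.07845e+02]
 [ 9.52000e-01 -2.92000e-01 -8.80000e-02  5.69870e+02]
 [-1.00000e-03  2.85000e-01 -9.59000e-01  3.73697e+02]
 [ 0.00000e+00  0.00000e+00  0.00000e+00  1.00000e+00]]
```

View pics/crop1.png

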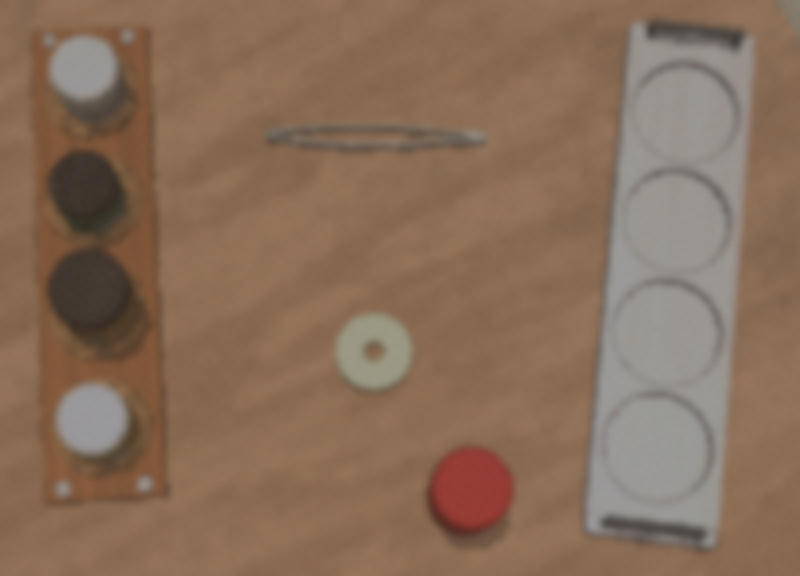

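The close crop confirms it: the four jars stand on the strip, and their colours match the scene view. The red jar at crop (470,490) is on the bench, so I'll leave it. Next I move above the strip, fingers across the row, for a wrist view.

Emit:
{"op": "play_rows", "data": {"rows": [[[0.7,-0.56,0],[0,0,2],1],[[1.4,-1.1,0],[0,0,4],1],[[2.1,-1.7,0],[0,0,6],1],[[2.8,-2.2,0],[0,0,8],1],[[3.5,-2.8,0],[0,0,10],1],[[4.2,-3.4,0],[0,0,12],1],[[4.9,-3.9,0],[0,0,14],1],[[5.6,-4.5,0],[0,0,16],1],[[6.3,-5,0],[0,0,18],1],[[7,-5.6,0],[0,0,19],1],[[7,-5.6,0],[0,0,19],1],[[7,-5.6,0],[0,0,19],1]]}}

```text
t: 1.35
ee_pos: [526.0, 266.8, 230.7]
orientation: [-0.009, 1.0, 0.0, -0.001]
ft_force: [-0.4, 0.4, 0.3]
opening: 0.997
finger_force: 0.0
```

```bash
python3 - <<'E'
from h import *
import cv2
st(); c=imaging.get_calibration("wrist"); im=imaging.grab_frame("wrist")
np.savez("w1.npz",K=c["camera_matrix"],T=c["extrinsics"])
cv2.imwrite("pics/w1.png",cv2.resize(im,(768,576),interpolation=cv2.INTER_CUBIC))
c=imaging.get_calibration("top"); g=lambda p:((p[0]+.5)/4-.5+176,(p[1]+.5)/4-.5+116)
for n,p,z in [("yel",(93,419),54),("res",(90,288),67),("gr",(86,185),54),("wh",(84,68),54),("p1",(658,446),12),("p2",(668,333),12),("p3",(678,221),12),("p4",(687,113),12),("s",(49,40),8),("s",(128,37),8),("s",(145,484),8),("s",(63,489),8)]:
    print(n,hit(c,g(p),z).round(1))
E
```

```text
1.35 [526.  266.8 230.7] [-0.009  1.     0.    -0.001] 0.997 0.0
yel [434.7 257.8]
res [500.  262.8]
gr [558.1 271.6]
wh [622.6 278.1]
p1 [441.5 -37.6]
p2 [503.2 -42.3]
p3 [566.1 -47.2]
p4 [628.4 -51.6]
s [654.9 307.5]
s [658.9 263. ]
s [407.5 234.4]
s [402.6 277.9]
```

View pics/w1.png

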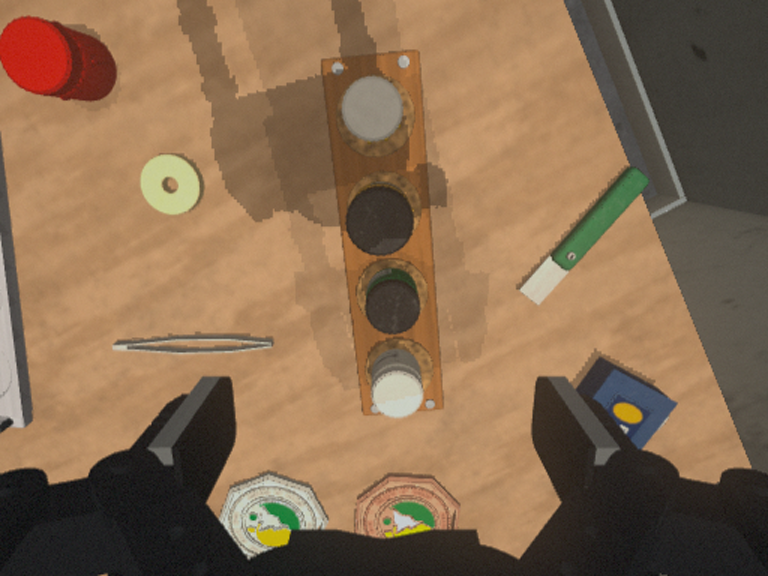

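The wrist view (robot side at the top) shows caps at white/yellow-jar (373,108), resin (380,220), green (392,306) with a green body visible, and the white jar (397,393).

```bash
python3 - <<'E'
from h import *
d=np.load("w1.npz"); c={"camera_matrix":d["K"],"extrinsics":d["T"]}
f=lambda p:((p[0]+.5)/1.5-.5,(p[1]+.5)/1.5-.5)
for n,p,z in [("yel",(373,108),54),("res",(380,220),67),("gr",(392,306),54),("wh",(397,393),54),("s",(337,69),8),("s",(404,62),8),("s",(430,405),8)]:
    print(n,hit(c,f(p),z).round(1))
E
```

```text
yel [436.2 259.5]
res [500.9 264.8]
gr [559.9 273.8]
wh [624.  278.8]
s [409.5 234.2]
s [404.4 278.8]
s [658.5 307.6]
```

Both cameras agree to 2 mm, so I'm picking yellow first.

Emit:
{"op": "play_rows", "data": {"rows": [[[-0.9,-0.1,0],[0,0,0],1],[[-1.81,-0.17,-0.4],[0,0,0],1],[[-1.81,-0.17,-1],[0,0,0],1],[[-1.81,-0.17,-1.7],[0,0,0],1],[[-1.81,-0.17,-2.4],[0,0,0],1],[[-1.81,-0.17,-3],[0,0,0],1],[[-1.81,-0.17,-3.5],[0,0,0],1],[[-1.81,-0.17,-3.9],[0,0,0],1],[[-1.81,-0.17,-4.1],[0,0,0],1],[[-1.81,-0.17,-4.23],[0,0,0],1],[[-1.81,-0.17,-4.23],[0,0,0],1],[[-1.81,-0.17,-4.23],[0,0,0],1]]}}

```text
t: 2.6
ee_pos: [436.0, 259.4, 20.8]
orientation: [-0.011, 1.0, 0.0, 0.001]
ft_force: [0.1, -0.1, 0.2]
opening: 0.998
finger_force: 0.0
```

Emit:
{"op": "play_rows", "data": {"rows": [[[0,0,0],[0,0,0],0.6],[[0,0,0],[0,0,0],0.5],[[0,0,0],[0,0,0],0.3],[[0,0,0],[0,0,0],0.2],[[0,0,0],[0,0,0],0.2],[[0,0,0],[0,0,0],0.2],[[0,0,0],[0,0,0],0.2],[[0,0,0],[0,0,0],0.2]]}}

```text
t: 3.4
ee_pos: [435.7, 258.8, 20.3]
orientation: [-0.01, 1.0, -0.0, 0.0]
ft_force: [-0.9, -1.9, 6.6]
opening: 0.417
finger_force: 59.5
```

Emit:
{"op": "play_rows", "data": {"rows": [[[0,0,0.2],[0,0,0],0.2],[[0,0,0.6],[0,0,0],0.2],[[0,0,1.2],[0,0,0],0.2],[[0,0,1.8],[0,0,0],0.2],[[0,0,2.4],[0,0,0],0.2],[[0,0,2.6],[0,0,0],0.2],[[0,0,2.6],[0,0,0],0.2]]}}

```text
t: 4.1
ee_pos: [436.4, 259.3, 151.3]
orientation: [-0.01, 1.0, 0.001, 0.002]
ft_force: [0.2, -0.0, -1.1]
opening: 0.419
finger_force: 59.8
```

```bash
python3 - <<'E'
from h import *
import cv2
st(); im=imaging.grab_frame("wrist")
cv2.imwrite("pics/w2.png",cv2.resize(im,(768,576),interpolation=cv2.INTER_CUBIC))
E
```

```text
4.1 [436.4 259.3 151.3] [-0.01   1.     0.001  0.002] 0.419 59.8
```

View pics/w2.png

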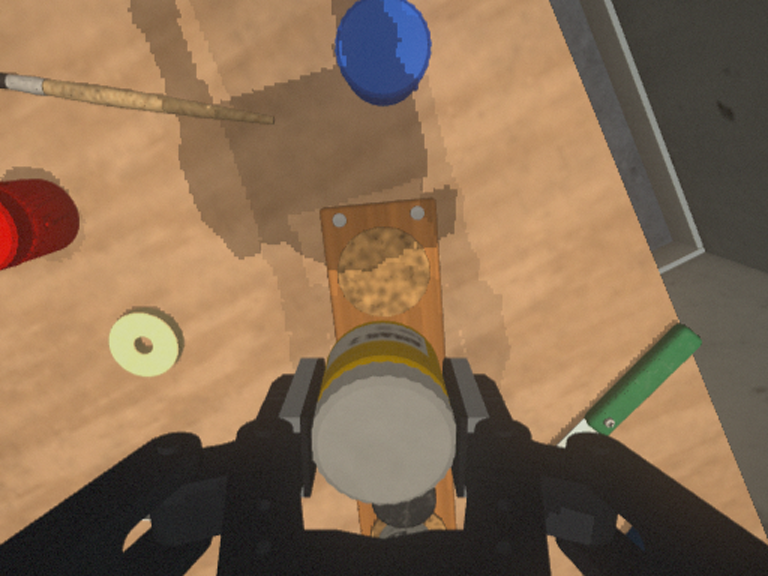

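The yellow jar is held upright and centred at (385,430), and its pad is empty at (383,270). I'm carrying it to the farthest pocket.

Emit:
{"op": "play_rows", "data": {"rows": [[[0.39,-0.62,0],[0,0,0],0.2],[[0.9,-1.4,0],[0,0,0],0.2],[[1.4,-2.2,0],[0,0,0],0.2],[[1.9,-3,0],[0,0,0],0.2],[[2.4,-3.8,0],[0,0,0],0.2],[[2.9,-4.6,0],[0,0,0],0.2],[[3.4,-5.4,0],[0,0,0],0.2],[[3.7,-5.9,0],[0,0,0],0.2],[[3.87,-6.2,0],[0,0,0],0.2],[[3.87,-6.2,0],[0,0,0],0.2],[[3.87,-6.2,0],[0,0,0],0.2]]}}

```text
t: 5.25
ee_pos: [627.7, -49.9, 148.4]
orientation: [-0.011, 1.0, 0.001, -0.001]
ft_force: [-0.7, 1.0, -0.1]
opening: 0.424
finger_force: 60.0
```

```bash
python3 - <<'E'
from h import *
import cv2
st(); c=imaging.get_calibration("wrist"); im=imaging.grab_frame("wrist")
np.savez("w3.npz",K=c["camera_matrix"],T=c["extrinsics"])
cv2.imwrite("pics/w3.png",cv2.resize(im,(768,576),interpolation=cv2.INTER_CUBIC))
E
```

```text
5.25 [627.7 -49.9 148.4] [-0.011  1.     0.001 -0.001] 0.424 60.0
```

View pics/w3.png

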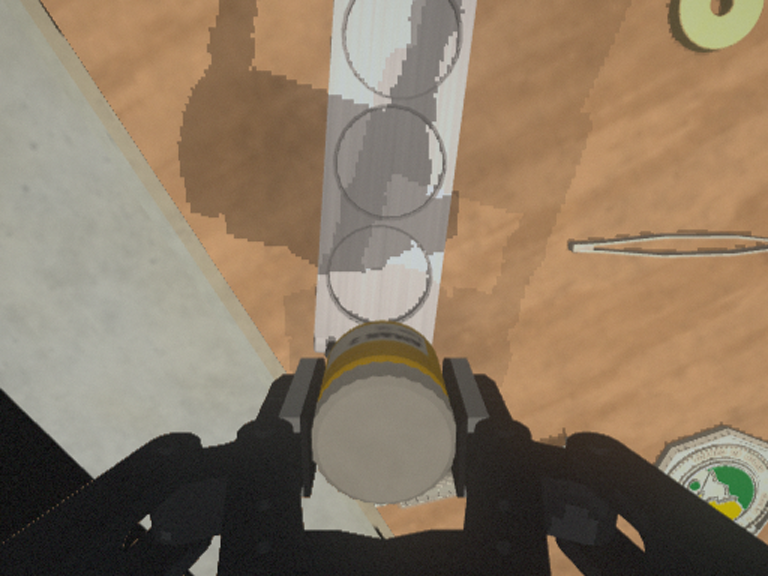

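Pocket circles are visible at (402,37), (390,161) and (380,273). I'll work out which ones they are.

```bash
python3 - <<'E'
from h import *
d=np.load("w3.npz"); c={"camera_matrix":d["K"],"extrinsics":d["T"]}
f=lambda p:((p[0]+.5)/1.5-.5,(p[1]+.5)/1.5-.5)
for p in [(402,37),(390,161),(380,273)]: print(hit(c,f(p),12).round(1))
E
```

```text
[506.3 -42.4]
[566.7 -46.9]
[628.6 -51. ]
```

The circle at (380,273) is the farthest pocket, at (628.6, -51), which matches the target. I'm lowering the jar.

Emit:
{"op": "play_rows", "data": {"rows": [[[0,0,-0.4],[0,0,0],0.2],[[0,0,-1],[0,0,0],0.2],[[0,0,-1.6],[0,0,0],0.2],[[0,0,-2.1],[0,0,0],0.2],[[0,0,-2.4],[0,0,0],0.2],[[0,0,-2.55],[0,0,0],0.2],[[0,0,-2.65],[0,0,0],0.2],[[0,0,-2.71],[0,0,0],0.2],[[0,0,-2.71],[0,0,0],0.2],[[0,0,-2.71],[0,0,0],0.2],[[0,0,-2.71],[0,0,0],0.2]]}}

```text
t: 6.4
ee_pos: [629.5, -51.3, 15.1]
orientation: [-0.01, 1.0, -0.0, 0.001]
ft_force: [0.4, -0.3, -1.1]
opening: 0.419
finger_force: 60.0
```

Emit:
{"op": "play_rows", "data": {"rows": [[[0,0,-0.02],[0,0,0],0.2],[[0,0,-0.02],[0,0,0],0.2],[[0,0,-0.02],[0,0,0],0.5],[[0,0,-0.02],[0,0,0],0.6],[[0,0,-0.02],[0,0,0],0.8],[[0,0,-0.02],[0,0,0],1],[[0,0,-0.02],[0,0,0],1],[[0,0,0.3],[0,0,0],1],[[0,0,0.8],[0,0,0],1],[[0,0,1.5],[0,0,0],1],[[0,0,2.2],[0,0,0],1],[[0,0,2.71],[0,0,0],1]]}}

```text
t: 7.6
ee_pos: [630.0, -51.3, 154.1]
orientation: [-0.01, 1.0, -0.001, 0.002]
ft_force: [0.7, 0.4, 0.2]
opening: 1.0
finger_force: 0.0
```

Emit:
{"op": "play_rows", "data": {"rows": [[[-0.3,0.8,0],[0,0,0],1],[[-0.65,1.6,0],[0,0,0],1],[[-1,2.4,0],[0,0,0],1],[[-1.3,3.2,0],[0,0,0],1],[[-1.6,4,0],[0,0,0],1],[[-1.95,4.8,0],[0,0,0],1],[[-2.3,5.6,0],[0,0,0],1],[[-2.45,6,0],[0,0,0],1],[[-2.57,6.3,0],[0,0,0],1],[[-2.57,6.3,0],[0,0,0],1],[[-2.57,6.3,0],[0,0,0],1]]}}

```text
t: 8.7
ee_pos: [500.9, 263.4, 150.3]
orientation: [-0.01, 1.0, -0.0, 0.0]
ft_force: [0.6, -0.1, 0.4]
opening: 1.001
finger_force: 0.0
```

Emit:
{"op": "play_rows", "data": {"rows": [[[0,0,-0.5],[0,0,0],1],[[0,0,-1.1],[0,0,0],1],[[0,0,-1.7],[0,0,0],1],[[0,0,-2.2],[0,0,0],1],[[0,0,-2.5],[0,0,0],1],[[0,0,-2.6],[0,0,0],1],[[0,0,-2.6],[0,0,0],1],[[0,0,-2.6],[0,0,0],0.7],[[0,0,-2.6],[0,0,0],0.6],[[0,0,-2.6],[0,0,0],0.4],[[0,0,-2.6],[0,0,0],0.2],[[0,0,-2.6],[0,0,0],0.2]]}}

```text
t: 9.9
ee_pos: [501.2, 264.0, 21.0]
orientation: [-0.011, 1.0, -0.0, 0.001]
ft_force: [-0.9, -1.9, 6.3]
opening: 0.477
finger_force: 59.9
```

Emit:
{"op": "play_rows", "data": {"rows": [[[0,0,0],[0,0,0],0.2],[[0,0,0],[0,0,0],0.2],[[0,0,0.2],[0,0,0],0.2],[[0,0,0.6],[0,0,0],0.2],[[0,0,1.2],[0,0,0],0.2],[[0,0,1.8],[0,0,0],0.2],[[0,0,2.4],[0,0,0],0.2],[[0,0,2.6],[0,0,0],0.2],[[0,0,2.6],[0,0,0],0.2]]}}

```text
t: 10.8
ee_pos: [501.4, 264.4, 151.6]
orientation: [-0.01, 1.0, 0.001, 0.002]
ft_force: [0.7, -0.9, -0.6]
opening: 0.473
finger_force: 60.4
```

Emit:
{"op": "play_rows", "data": {"rows": [[[0.13,-0.6,0],[0,0,0],0.2],[[0.3,-1.4,0],[0,0,0],0.2],[[0.47,-2.2,0],[0,0,0],0.2],[[0.63,-3,0],[0,0,0],0.2],[[0.8,-3.8,0],[0,0,0],0.2],[[0.97,-4.6,0],[0,0,0],0.2],[[1.15,-5.4,0],[0,0,0],0.2],[[1.25,-5.9,0],[0,0,0],0.2],[[1.32,-6.22,0],[0,0,0],0.2],[[1.32,-6.22,0],[0,0,0],0.2],[[1.32,-6.22,0],[0,0,0],0.2]]}}

```text
t: 11.9
ee_pos: [565.6, -46.1, 148.6]
orientation: [-0.01, 1.0, 0.001, -0.001]
ft_force: [-0.8, 0.5, -0.6]
opening: 0.478
finger_force: 60.6
```

Emit:
{"op": "play_rows", "data": {"rows": [[[0,0,-0.4],[0,0,0],0.2],[[0,0,-1],[0,0,0],0.2],[[0,0,-1.6],[0,0,0],0.2],[[0,0,-2.1],[0,0,0],0.2],[[0,0,-2.4],[0,0,0],0.2],[[0,0,-2.55],[0,0,0],0.2],[[0,0,-2.65],[0,0,0],0.2],[[0,0,-2.71],[0,0,0],0.2],[[0,0,-2.73],[0,0,0],0.2],[[0,0,-2.73],[0,0,0],0.2],[[0,0,-2.73],[0,0,0],0.2]]}}

```text
t: 13.0
ee_pos: [567.4, -47.1, 15.0]
orientation: [-0.01, 1.0, -0.0, 0.001]
ft_force: [-2.6, 1.7, 6.4]
opening: 0.479
finger_force: 60.8
```

Emit:
{"op": "play_rows", "data": {"rows": [[[0,0,0],[0,0,0],0.6],[[0,0,0],[0,0,0],0.7],[[0,0,0],[0,0,0],0.9],[[0,0,0],[0,0,0],1],[[0,0,0],[0,0,0],1],[[0,0,0.3],[0,0,0],1],[[0,0,0.9],[0,0,0],1],[[0,0,1.6],[0,0,0],1],[[0,0,2.3],[0,0,0],1],[[0,0,2.73],[0,0,0],1],[[0,0,2.73],[0,0,0],1]]}}

```text
t: 14.1
ee_pos: [569.3, -47.9, 155.2]
orientation: [-0.01, 1.0, -0.001, 0.004]
ft_force: [-0.1, -1.0, -0.3]
opening: 0.998
finger_force: 0.0
```

```bash
python3 - <<'E'
from h import *
import cv2
st(); im=imaging.grab_frame("scene")
cv2.imwrite("pics/s2.png",cv2.resize(im,(768,576),interpolation=cv2.INTER_CUBIC))
E
```

```text
14.1 [569.3 -47.9 155.2] [-0.01   1.    -0.001  0.004] 0.998 0.0
```

View pics/s2.png

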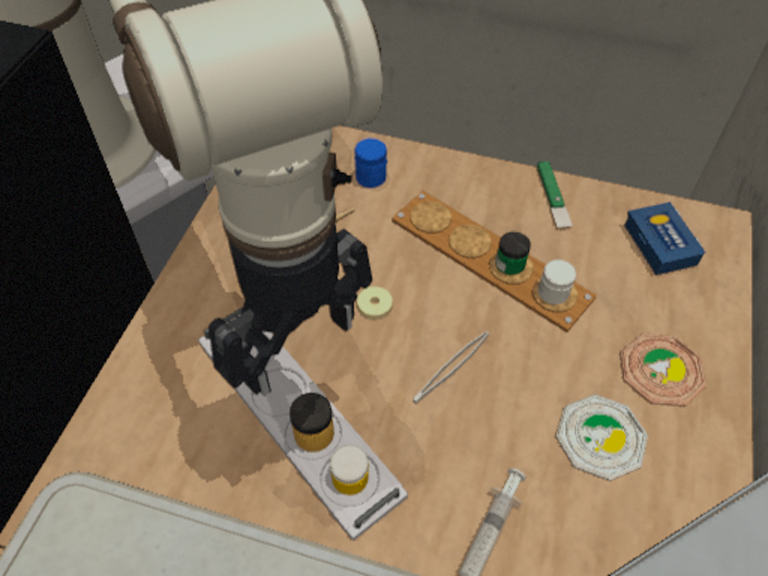

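The yellow jar at (350,470) and the resin jar at (313,422) stand upright, centred in the farthest and second-farthest pockets. Green and white are still on the strip, so green is next.

Emit:
{"op": "play_rows", "data": {"rows": [[[0,0.7,0],[0,0,0],1],[[-0.03,1.5,0],[0,0,0],1],[[-0.05,2.3,0],[0,0,0],1],[[-0.07,3.1,0],[0,0,0],1],[[-0.1,3.9,0],[0,0,0],1],[[-0.12,4.7,0],[0,0,0],1],[[-0.14,5.5,0],[0,0,0],1],[[-0.15,6.1,0],[0,0,0],1],[[-0.15,6.4,0],[0,0,0],1],[[-0.15,6.4,0],[0,0,0],1],[[-0.15,6.4,0],[0,0,0],1]]}}

```text
t: 15.25
ee_pos: [558.6, 271.8, 149.0]
orientation: [-0.01, 1.0, -0.001, -0.001]
ft_force: [-0.1, 1.0, 0.1]
opening: 0.998
finger_force: 0.0
```

Emit:
{"op": "play_rows", "data": {"rows": [[[0,0,-0.5],[0,0,0],1],[[0,0,-1.1],[0,0,0],1],[[0,0,-1.7],[0,0,0],1],[[0,0,-2.2],[0,0,0],1],[[0,0,-2.5],[0,0,0],1],[[0,0,-2.6],[0,0,0],1],[[0,0,-2.6],[0,0,0],1],[[0,0,-2.6],[0,0,0],0.7],[[0,0,-2.6],[0,0,0],0.6],[[0,0,-2.6],[0,0,0],0.4],[[0,0,-2.6],[0,0,0],0.2],[[0,0,-2.6],[0,0,0],0.2]]}}

```text
t: 16.45
ee_pos: [559.6, 273.3, 21.0]
orientation: [-0.011, 1.0, 0.0, 0.001]
ft_force: [-1.5, 1.5, 5.9]
opening: 0.422
finger_force: 59.4
```

Emit:
{"op": "play_rows", "data": {"rows": [[[0,0,0],[0,0,0],0.2],[[0,0,0],[0,0,0],0.2],[[0,0,0.2],[0,0,0],0.2],[[0,0,0.6],[0,0,0],0.2],[[0,0,1.2],[0,0,0],0.2],[[0,0,1.8],[0,0,0],0.2],[[0,0,2.4],[0,0,0],0.2],[[0,0,2.6],[0,0,0],0.2],[[0,0,2.6],[0,0,0],0.2]]}}

```text
t: 17.35
ee_pos: [559.9, 273.2, 151.5]
orientation: [-0.01, 1.0, 0.0, 0.002]
ft_force: [0.3, 0.4, -0.3]
opening: 0.417
finger_force: 59.8
```

Emit:
{"op": "play_rows", "data": {"rows": [[[-0.1,-0.6,0],[0,0,0],0.2],[[-0.25,-1.4,0],[0,0,0],0.2],[[-0.4,-2.2,0],[0,0,0],0.2],[[-0.55,-3,0],[0,0,0],0.2],[[-0.68,-3.8,0],[0,0,0],0.2],[[-0.8,-4.6,0],[0,0,0],0.2],[[-0.95,-5.4,0],[0,0,0],0.2],[[-1.05,-6,0],[0,0,0],0.2],[[-1.1,-6.3,0],[0,0,0],0.2],[[-1.1,-6.3,0],[0,0,0],0.2],[[-1.1,-6.3,0],[0,0,0],0.2]]}}

```text
t: 18.45
ee_pos: [502.9, -41.5, 148.2]
orientation: [-0.01, 1.0, 0.001, -0.001]
ft_force: [-0.4, -0.2, -0.5]
opening: 0.42
finger_force: 60.0
```

Emit:
{"op": "play_rows", "data": {"rows": [[[0,0,-0.4],[0,0,0],0.2],[[0,0,-1],[0,0,0],0.2],[[0,0,-1.6],[0,0,0],0.2],[[0,0,-2.1],[0,0,0],0.2],[[0,0,-2.4],[0,0,0],0.2],[[0,0,-2.55],[0,0,0],0.2],[[0,0,-2.65],[0,0,0],0.2],[[0,0,-2.71],[0,0,0],0.2],[[0,0,-2.73],[0,0,0],0.2],[[0,0,-2.73],[0,0,0],0.2],[[0,0,-2.73],[0,0,0],0.2]]}}

```text
t: 19.55
ee_pos: [504.2, -41.5, 14.9]
orientation: [-0.011, 1.0, 0.0, -0.0]
ft_force: [-5.4, 3.5, 9.3]
opening: 0.421
finger_force: 61.0
```

Emit:
{"op": "play_rows", "data": {"rows": [[[0,0,0],[0,0,0],0.6],[[0,0,0],[0,0,0],0.7],[[0,0,0],[0,0,0],0.9],[[0,0,0],[0,0,0],1],[[0,0,0],[0,0,0],1],[[0,0,0.3],[0,0,0],1],[[0,0,0.9],[0,0,0],1],[[0,0,1.6],[0,0,0],1],[[0,0,2.3],[0,0,0],1],[[0,0,2.73],[0,0,0],1],[[0,0,2.73],[0,0,0],1]]}}

```text
t: 20.65
ee_pos: [506.4, -42.9, 153.6]
orientation: [-0.01, 1.0, -0.001, 0.004]
ft_force: [-0.0, -0.5, -0.4]
opening: 0.999
finger_force: 0.0
```

Emit:
{"op": "play_rows", "data": {"rows": [[[0.25,0.7,0],[0,0,0],1],[[0.55,1.5,0],[0,0,0],1],[[0.85,2.3,0],[0,0,0],1],[[1.15,3.1,0],[0,0,0],1],[[1.45,3.9,0],[0,0,0],1],[[1.75,4.7,0],[0,0,0],1],[[2.05,5.5,0],[0,0,0],1],[[2.28,6.1,0],[0,0,0],1],[[2.39,6.41,0],[0,0,0],1],[[2.39,6.41,0],[0,0,0],1],[[2.39,6.41,0],[0,0,0],1]]}}

```text
t: 21.75
ee_pos: [622.5, 277.9, 148.0]
orientation: [-0.011, 1.0, -0.001, -0.001]
ft_force: [-0.3, 0.2, 0.1]
opening: 1.0
finger_force: 0.0
```

Emit:
{"op": "play_rows", "data": {"rows": [[[0,0,-0.5],[0,0,0],1],[[0,0,-1.1],[0,0,0],1],[[0,0,-1.7],[0,0,0],1],[[0,0,-2.2],[0,0,0],1],[[0,0,-2.5],[0,0,0],1],[[0,0,-2.6],[0,0,0],1],[[0,0,-2.6],[0,0,0],1],[[0,0,-2.6],[0,0,0],0.7],[[0,0,-2.6],[0,0,0],0.6],[[0,0,-2.6],[0,0,0],0.4],[[0,0,-2.6],[0,0,0],0.2],[[0,0,-2.6],[0,0,0],0.2]]}}

```text
t: 22.95
ee_pos: [624.1, 278.6, 21.0]
orientation: [-0.01, 1.0, 0.0, 0.001]
ft_force: [-1.0, -1.7, 6.6]
opening: 0.416
finger_force: 59.4
```

Emit:
{"op": "play_rows", "data": {"rows": [[[0,0,0],[0,0,0],0.2],[[0,0,0],[0,0,0],0.2],[[0,0,0.2],[0,0,0],0.2],[[0,0,0.6],[0,0,0],0.2],[[0,0,1.2],[0,0,0],0.2],[[0,0,1.8],[0,0,0],0.2],[[0,0,2.4],[0,0,0],0.2],[[0,0,2.6],[0,0,0],0.2],[[0,0,2.6],[0,0,0],0.2]]}}

```text
t: 23.85
ee_pos: [624.4, 278.8, 151.8]
orientation: [-0.01, 1.0, 0.0, 0.002]
ft_force: [0.3, 0.1, -0.4]
opening: 0.419
finger_force: 59.8
```

Emit:
{"op": "play_rows", "data": {"rows": [[[-0.35,-0.6,0],[0,0,0],0.2],[[-0.8,-1.4,0],[0,0,0],0.2],[[-1.25,-2.2,0],[0,0,0],0.2],[[-1.7,-3,0],[0,0,0],0.2],[[-2.15,-3.8,0],[0,0,0],0.2],[[-2.6,-4.6,0],[0,0,0],0.2],[[-3.1,-5.4,0],[0,0,0],0.2],[[-3.45,-6,0],[0,0,0],0.2],[[-3.65,-6.33,0],[0,0,0],0.2],[[-3.65,-6.33,0],[0,0,0],0.2],[[-3.65,-6.33,0],[0,0,0],0.2],[[-3.65,-6.33,0],[0,0,0],0.2]]}}

```text
t: 25.05
ee_pos: [440.8, -37.2, 149.0]
orientation: [-0.011, 1.0, 0.0, -0.001]
ft_force: [-0.3, 0.9, -1.1]
opening: 0.418
finger_force: 60.0
```

Emit:
{"op": "play_rows", "data": {"rows": [[[0,0,-0.4],[0,0,0],0.2],[[0,0,-1],[0,0,0],0.2],[[0,0,-1.6],[0,0,0],0.2],[[0,0,-2.1],[0,0,0],0.2],[[0,0,-2.4],[0,0,0],0.2],[[0,0,-2.55],[0,0,0],0.2],[[0,0,-2.65],[0,0,0],0.2],[[0,0,-2.71],[0,0,0],0.2],[[0,0,-2.73],[0,0,0],0.2],[[0,0,-2.73],[0,0,0],0.2],[[0,0,-2.73],[0,0,0],0.2]]}}

```text
t: 26.15
ee_pos: [441.4, -37.8, 14.9]
orientation: [-0.011, 1.0, 0.0, 0.0]
ft_force: [-5.1, 2.1, 10.8]
opening: 0.419
finger_force: 60.8
```

Releasing, then lifting straight up and moving aside for a check.

Emit:
{"op": "play_rows", "data": {"rows": [[[0,0,0],[0,0,0],0.6],[[0,0,0],[0,0,0],0.7],[[0,0,0],[0,0,0],0.9],[[0,0,0],[0,0,0],1],[[0,0,0],[0,0,0],1],[[0,0,0.3],[0,0,0],1],[[0,0,0.9],[0,0,0],1],[[0,0,1.6],[0,0,0],1],[[0,0,2.3],[0,0,0],1],[[0,0,3],[0,0,0],1],[[0,0,3.6],[0,0,0],1],[[0,0,3.6],[0,0,0],1]]}}

```text
t: 27.35
ee_pos: [443.7, -39.1, 198.1]
orientation: [-0.01, 1.0, -0.002, 0.004]
ft_force: [0.5, 0.2, 0.1]
opening: 0.998
finger_force: 0.0
```

Emit:
{"op": "play_rows", "data": {"rows": [[[0.1,0.7,0],[0,0,0],1],[[0.2,1.5,0],[0,0,0],1],[[0.3,2.3,0],[0,0,0],1],[[0.4,3.1,0],[0,0,0],1],[[0.5,3.9,0],[0,0,0],1],[[0.6,4.7,0],[0,0,0],1],[[0.6,5.4,0],[0,0,0],1],[[0.6,5.8,0],[0,0,0],1],[[0.6,6,0],[0,0,0],1],[[0.6,6,0],[0,0,0],1],[[0.6,6,0],[0,0,0],1]]}}

```text
t: 28.45
ee_pos: [470.7, 261.1, 192.8]
orientation: [-0.01, 1.0, -0.0, -0.0]
ft_force: [0.0, 0.3, 0.3]
opening: 0.997
finger_force: 0.0
```

```bash
python3 - <<'E'
from h import *
import cv2
st(); im=imaging.grab_frame("scene"); t=imaging.grab_frame("top")
cv2.imwrite("pics/fin.png",np.hstack([cv2.resize(im[190:370,110:290],(400,400),interpolation=cv2.INTER_CUBIC),cv2.resize(t[110:270,270:430],(400,400),interpolation=cv2.INTER_CUBIC)]))
E
```

```text
28.45 [470.7 261.1 192.8] [-0.01  1.   -0.   -0.  ] 0.997 0.0
```

View pics/fin.png

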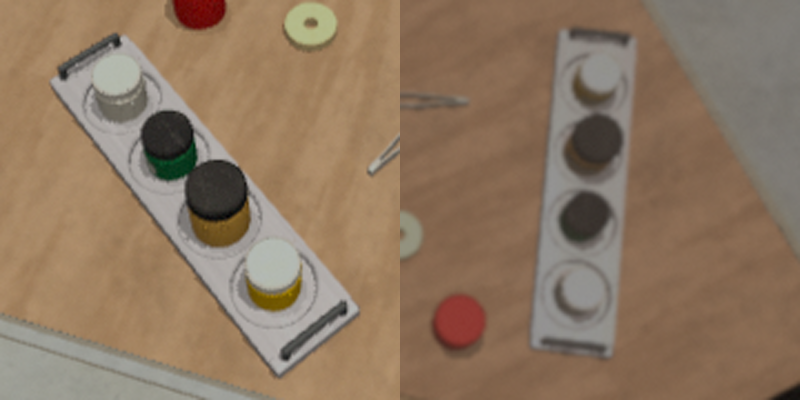

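All four jars stand upright inside their pockets. From near to far in the left half they are white (119,85), green (169,145), resin (218,202) and yellow (273,273), and nothing else has moved.

```bash
python3 -c "
from plant import workorder
print(workorder.hand_in())"
```

```text
the job is handed in; nothing more can be done
None
```

The four jars now stand upright in the rack in reversed order (near to far: white, green, resin, yellow), let go of with the arm clear, and the job was handed in at about 28.5 s of the 120 s allowed; hand-in returned no verdict.

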